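# Set the biscuit plaques on edge in the setting rack

## Robot

A 6-joint arm with a two-finger parallel gripper is mounted at the origin on the work surface; the furniture and walls round the work are solid. World frame = base frame: x ahead of the robot, y to its left, z up, the work surface at z = 0. Lengths are in m, angles in rad, forces in N, time in s.
With the tool pointing down it reaches from about 0.325 to 0.9 m from the base axis. Payload 3.5 kg.
Tool frame: the origin (TCP) lies midway between the tips of the shut fingers; the grasp point (between the pads) lies 19 mm behind it; z points along the fingers, y is the line along which they close (so a half turn about z gives the same grasp; the last joint's range is limited). The gripper opens to 85 mm and grips with 20 to 120 N. Pads are 22 mm wide; open, the fingers measure 114 mm over their backs; the gripper's body (76 mm by 85 mm) begins 54 mm behind the grasp point. The pads swing forward as they close: fully open they stand 13 mm farther back than shut.
Start: joints at [1.209, 0.276, -0.026, 1.268, 0, 1.467], TCP at [0.16, 0.604, 0.231] pointing down, gripper open.
Joint ranges: [-3.12, 3.12], [-0.85, 1.88], [-1.08, 1.24], [-1.95, 2.15], [-1.57, 1.53], [-3.14, 3.14]. Speed limits (rad/s): [2.57, 2.57, 3.14, 3.14, 3.14, 3.14].

## Interface

Orientations are given as [roll, pitch, yaw] about the fixed x, y, z axes, in that order (R = Rz(yaw) Ry(pitch) Rx(roll)).
In Python, from cell import ctrl gives the robot as it stands. The module is installed in compiled form; this text tells all that it offers.
- The arm moves only by the shell command python3 -m inch 'ROWS'. ROWS is JSON, a list of rows, each an object of numbers: "claw": the gripper command: -1 is shut, 1 is fully open, values between are in proportion; "x", "y", "z": the shift along the tool's x, y, z in cm; "rx", "ry", "rz": the turn, a rotation vector about the tool's x, y, z in degrees. A call has 1 to 20 rows; each row shifts and turns the commanded pose from where the row before left it, along the tool's axes as they then stand; what a row does not reach is not made up. A row lasts 1/8 s, in which the tool goes at most 62.5 mm and 10.7 degrees, less where a joint would pass 70% of its speed; a pose out of reach is approached as far as the arm can. A call is refused whole if a number of a shift passes 6.25 or a number of a turn 10.7, either way. A call with a gripper value outside its range is refused whole. The fingers move at their own pace and stop on an object; the grip force is fixed at half the most. Time passes only in rows, so rows that do not move let the fingers close. It gives the time, the measured TCP pose, the force, the opening and the grip force at its end, in the units of the state.
- ctrl.state(): the state, without advancing time (a new reading comes with each control period).
- ctrl.snapshot(name): name is "scene" or "side" or "wrist"; returns a dict with "image" (400x640x3 uint8, red, green, blue), "fx", "fy", "cx", "cy" (pixels), "D" ([k1, k2, p1, p2, k3] as OpenCV has them; the pictures are not rectified), "pose" (4x4, takes a point from camera to world coordinates). Camera axes: x right, y up, looking along -z (the intrinsics and any distortion apply to the point x, -y, -z); pixel columns grow to the right and rows downward; lengths in m; the calibration is good to about 2 mm. A picture is of the moment at which its call begins. There is no depth.
- ctrl.close_job(): hands the job in; it is judged then, once.
The state is a dict: "time_s": time; "qpos": joint angles; "joint_velocities": joint speeds; "effort": joint torques, N m; "ee_pos": TCP position; "tool_rot": TCP orientation; "wrist_force": force on the tool from outside, world axes, zero at the start; "ft_torque": the same for the moment, N m; "opening": finger opening in m; "finger_force": force on a finger pad.
Only numpy, scipy, OpenCV 4.12 (cv2) and the standard library are available. Lean on these libraries where they do the work, as an engineer would, in place of code of your own. Each camera call takes 0.05 s, during which the arm holds its last target. There are 200 camera calls.

## Task

Take the three plaques from the slanted drying rack and stand each on its bottom edge in a slot of the upright setting rack, fully down between the dowels, centred along the slot: the largest next to the end board, the middle-sized one in the middle, the smallest at the open end. Biscuit ware chips, so do not bang or drop them, and leave the tall cup, the mug and the jar standing where they are.

Things in the scene. Friction and masses are not known exactly. Their poses are not given: they have to be found in the camera images.
- plaque_large: the largest of three bare biscuit-fired plaques, a plain off-white slab 130 wide, 140 high and 12 thick (mm), with a thin raised border on one face; origin at the middle of its bottom edge face, z up the plaque, y along its width, x through its thickness. At the start it leans in one of the drying rack's three cradles.
- plaque_medium: the middle-sized of three bare biscuit-fired plaques, a plain off-white slab 108 wide, 118 high and 12 thick (mm), with a thin raised border on one face; origin at the middle of its bottom edge face, z up the plaque, y along its width, x through its thickness. At the start it leans in one of the drying rack's three cradles.
- plaque_small: the smallest of three bare biscuit-fired plaques, a plain off-white slab 86 wide, 96 high and 12 thick (mm), with a thin raised border on one face; origin at the middle of its bottom edge face, z up the plaque, y along its width, x through its thickness. At the start it leans in one of the drying rack's three cradles.
- drying_rack: low fixed pale wood rack, 230 x 124 mm, origin beneath it on the table. Plaques stand at x = -30, 48, 126 mm, bottom edges 45 mm up, leaning 0.46 rad (26 deg) with tops toward -x, 70 mm apart square to their faces. Each sits on a ledge with a 10 mm toe lip in front; two 10 mm dowels at y = +-35 mm reach 88 mm up its back; between them a finger fits.
- setting_rack: fixed upright pale wood rack: base board 226 x 130 x 18 mm, three slots 65 mm apart, end board 75 mm high at its +x end (inner face x = 105 mm). A slot is four round-topped 10 mm dowels at x = +-13, y = +-35 mm from its middle, 45 mm above the base, with a 16 mm gap for the 12 mm plaque. Origin on the table under the middle slot, z up.
- slot_board (a point): the setting rack's slot next to the end board: the point on the base board's top midway between the slot's four dowels; y runs along the slot, x across it toward the end board, z up
- slot_middle (a point): the setting rack's slot in the middle: the point on the base board's top midway between the slot's four dowels; y runs along the slot, x across it toward the end board, z up
- slot_open (a point): the setting rack's slot at the open end, farthest from the end board: the point on the base board's top midway between the slot's four dowels; y runs along the slot, x across it toward the end board, z up
- cup: bystander: tall tapered white cup, 82 mm across at the rim, 119 mm high, origin at its underside
- mug: bystander: white lidded mug, 75 x 100 x 111 mm high, origin at its underside
- jar: bystander: white open jar, 82 mm across, 69 mm high, origin at its underside
Not all that is in view belongs to the job. Leave any yellow look-alike of the plaque_medium alone.

How it is judged:
By the outcome, as a careful person would: the job done as asked, in the order asked, and still so for the second after the job is handed in, with the robot touching nothing.
It also fails if it takes over 72 s, if anything falls off the work surface, if the arm or the gripper's body presses on something with over 40 N, if the wrist force passes 120 N, or if a joint passes its speed limit or range.

## Working session

There is one attempt and no reset: what is moved stays moved. The work goes in short steps, Python scripts to look and compute and a shell command to move; the robot and the scene stay as the last step left them, time stands still between calls to the robot, and variables do not carry over. Pictures are saved under pics/ and viewed, at most 10 in all, crops included, and the job is handed in when it is done.

```bash
mkdir -p pics; python3 - <<'E'
from cell import ctrl
import cv2,numpy as np,pickle
S={}
for n in("scene","side","wrist"):
    s=ctrl.snapshot(n);S[n]=s
    cv2.imwrite(f"pics/{n}0.png",s["image"][:,:,::-1]);print(n,s["fx"],s["fy"],s["cx"],s["cy"],s["D"],np.round(s["pose"],3).tolist())
pickle.dump(S,open("s0.pkl","wb"))
st=ctrl.state();print(st)
E
```

```text
scene 480.29678487120736 480.29678487120736 321.3877262519 193.12148606493662 [-0.13647023  0.          0.          0.          0.        ] [[0.586, 0.427, -0.689, -0.469], [-0.81, 0.291, -0.509, -0.685], [-0.017, 0.856, 0.517, 0.777], [0.0, 0.0, 0.0, 1.0]]
side 432.8753455099384 432.8753455099384 317.65375686703305 203.46730079519156 [-0.08473619  0.          0.          0.          0.        ] [[1.0, 0.009, 0.016, 0.502], [0.011, 0.421, -0.907, -0.989], [-0.015, 0.907, 0.421, 0.505], [0.0, 0.0, 0.0, 1.0]]
wrist 333.7745221870097 333.7745221870097 318.856478338989 194.77634566676173 [-0.06409952  0.          0.          0.          0.        ] [[0.257, -0.933, -0.252, 0.096], [0.966, 0.248, 0.068, 0.62], [-0.001, -0.261, 0.965, 0.372], [0.0, 0.0, 0.0, 1.0]]
{'time_s': 0.15, 'qpos': array([ 1.20858761e+00,  2.76979857e-01, -2.75669323e-02,  1.26803319e+00,
        7.94507102e-06,  1.46740630e+00]), 'joint_velocities': array([-0.00208907, -0.00124392,  0.00332328, -0.00035184,  0.00133853,
        0.00133413]), 'effort': array([ 5.90329691e-04, -4.46059120e+01,  2.95638674e+01,  1.05493411e-02,
       -1.23873247e-04, -3.07795645e-06]), 'ee_pos': array([0.15974041, 0.60359513, 0.23040269]), 'tool_rot': array([-3.13981934e+00, -1.91986165e-04,  2.88277378e+00]), 'wrist_force': array([-0.60539488, -0.55593252, -0.26083325]), 'ft_torque': array([-0.01638883,  0.043667  , -0.01321381]), 'finger_force': 0.0, 'opening': 0.0850866848008815}
```

View pics/scene0.png

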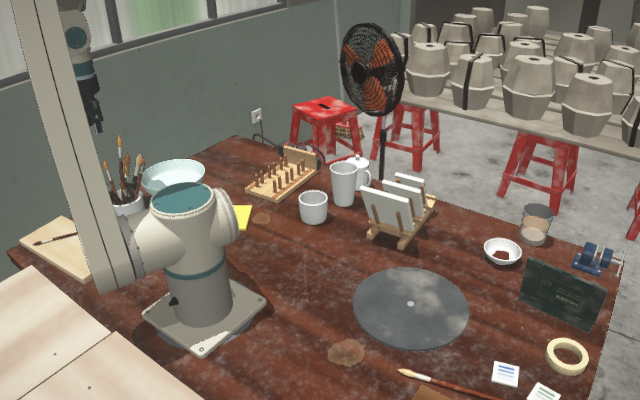

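View pics/side0.png

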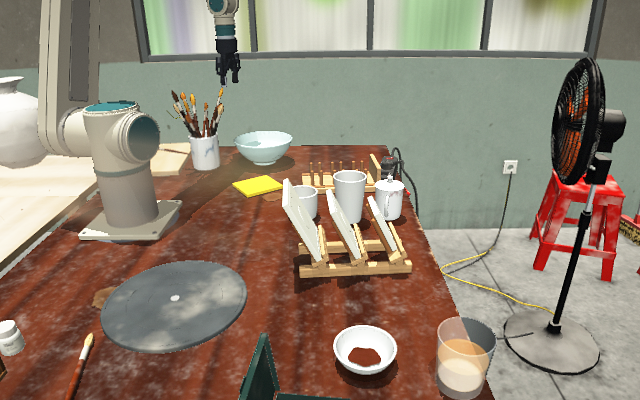

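Scene: the drying rack with three white plaques is at (400,210), the setting rack at (283,175), the cup at (343,185), the jar at (313,207) and the mug at (360,170). In the side view, the plaques run largest to smallest left to right at (300,220), (343,222) and (385,222). The yellow sheet at (240,215) is the look-alike. Next, close crops.

```bash
python3 - <<'E'
import cv2
a=cv2.imread("pics/scene0.png")[135:255,238:445];b=cv2.imread("pics/side0.png")[140:285,225:425]
cv2.imwrite("pics/c1.png",cv2.resize(a,(792,459),interpolation=cv2.INTER_CUBIC))
cv2.imwrite("pics/c2.png",cv2.resize(b,(800,580),interpolation=cv2.INTER_CUBIC))
E
```

```text
(no output)
```

View pics/c1.png

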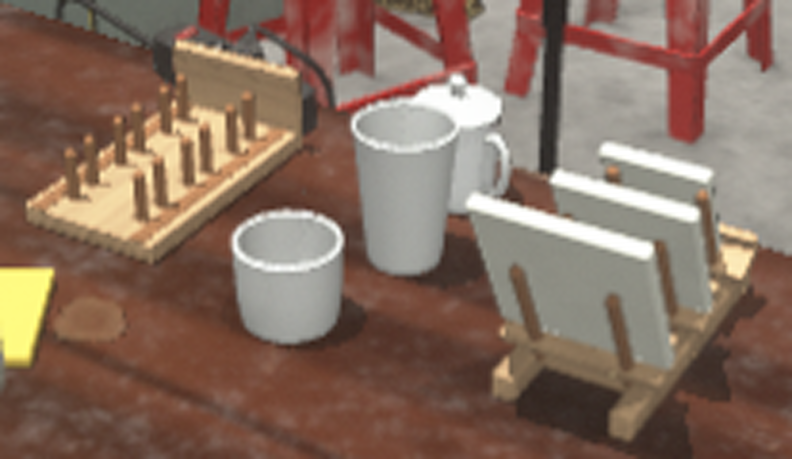

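View pics/c2.png

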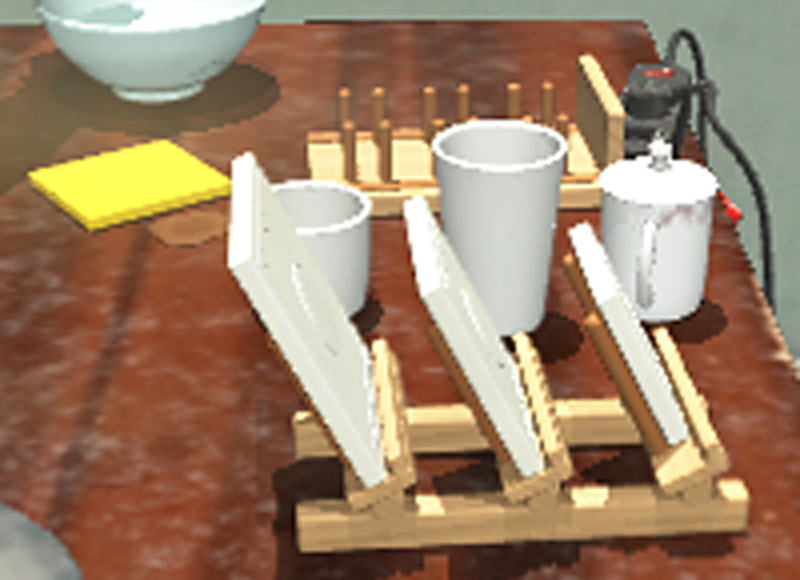

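Close crop: at the drying rack, the largest plaque is nearest the robot (crop top edge (473,203)-(652,252)), then medium (555,175)-(695,218), then small (602,149)-(706,180). All are white. The yellow slab lies flat at (15,310) and is rejected. The setting rack's dowel tops are clearly visible and its end board is at the far +x end. Now I'll fit both racks.

```bash
cat > h.py <<'E'
import numpy as np,cv2
from scipy.optimize import least_squares
def proj(s,P):
    P=np.atleast_2d(P);M=np.linalg.inv(s["pose"]);c=P@M[:3,:3].T+M[:3,3]
    c=c*[1,-1,-1];K=np.array([[s["fx"],0,s["cx"]],[0,s["fy"],s["cy"]],[0,0,1]])
    return cv2.projectPoints(c,np.zeros(3),np.zeros(3),K,np.array(s["D"]))[0][:,0]
def Rz(a):c,s=np.cos(a),np.sin(a);return np.array([[c,-s,0],[s,c,0],[0,0,1.]])
def place(p,L):return np.atleast_2d(L)@Rz(p[2]).T+[p[0],p[1],0]
def dowel():return np.array([[xs+dx,y,.063] for y in(.035,-.035) for xs in(-.065,0,.065) for dx in(-.013,.013)])
u=np.array([-np.sin(.46),0,np.cos(.46)]);n=np.array([np.cos(.46),0,np.sin(.46)])
DIM=[(-.03,.13,.14),(.048,.108,.118),(.126,.086,.096)]
def corner(i,dy,top,side,face):  # side +-1 in y, face +1 front(+x)
    x,w,h=DIM[i];return np.array([x,dy,.045])+u*h*top+n*.006*face+np.array([0,side*w/2,0])
E
python3 - <<'E'
from h import *
import pickle
S=pickle.load(open("s0.pkl","rb"));sc,sd=S["scene"],S["side"]
A=np.array([(71,150),(89,137),(119,117),(137,105),(165,87),(182,77),(139,172),(158,158),(187,137),(205,124),(232,106),(249,93)])*207/792+[238,135]-.4
B=np.array([(344,88),(378,88),(428,88),(463,86),(513,84),(547,84),(348,123),(384,121)])/4+[225,140]-.4
D=dowel()
f=lambda p:np.r_[(proj(sc,place(p,D))-A).ravel(),(proj(sd,place(p,D[:8]))-B).ravel()]
r=least_squares(f,[.5,.6,0],loss="soft_l1");print("set",r.x,np.abs(f(r.x)).reshape(-1,2).round(1).tolist())
C=[(0,1,1,-1,473,203),(0,1,1,1,481,194),(0,1,-1,-1,652,252),(0,1,-1,1,663,243),(1,1,1,-1,555,175),(1,1,1,1,560,169),(1,1,-1,-1,695,218),(1,1,-1,1,702,210),(2,1,1,-1,602,149),(2,1,1,1,607,142),(2,1,-1,-1,706,180),(2,1,-1,1,714,171)]
E=[(0,1,-1,-1,229,266),(0,1,-1,1,250,264),(0,1,1,-1,235,158),(0,1,1,1,250,153),(0,0,-1,-1,365,488),(0,0,-1,1,384,482),
(1,1,-1,-1,422,293),(1,1,-1,1,441,291),(1,1,1,-1,405,203),(1,1,1,1,420,197),(1,0,-1,-1,522,475),(1,0,-1,1,542,470),
(2,1,-1,-1,590,277),(2,1,-1,1,607,275),(2,1,1,-1,570,230),(2,1,1,1,587,223),(2,0,-1,-1,668,447),(2,0,-1,1,687,440)]
def g(p):
    o=[]
    for s,L,k,off in((sc,C,207/792,[238,135]),(sd,E,.25,[225,140])):
        X=np.array([corner(i,p[3+i],t,y,x) for i,t,y,x,_,_ in L]);o.append((proj(s,place(p,X))-(np.array([l[4:] for l in L])*k+off-.4)).ravel())
    return np.r_[np.concatenate(o),p[3:].sum()*300]
q=least_squares(g,[.5,0.,0,0,0,0],loss="soft_l1");print("dry",q.x,np.abs(g(q.x)[:-1]).reshape(-1,2).round(1).tolist())
for i in range(3):print(i,place(q.x,corner(i,q.x[3+i],1,0,0)))
W=S["wrist"];print("wrist",proj(W,place(r.x,D)).round(0).tolist())
E
```

```text
set [0.54124688 0.22550037 0.06885505] [[0.5, 0.1], [0.0, 0.0], [0.3, 0.2], [0.1, 0.1], [0.4, 0.1], [0.2, 0.4], [0.2, 0.1], [0.1, 0.1], [0.3, 0.2], [0.2, 0.2], [0.4, 0.0], [0.3, 0.2], [0.1, 1.5], [0.2, 1.2], [0.5, 0.8], [0.2, 1.0], [0.4, 1.1], [0.3, 0.8], [0.2, 0.9], [0.2, 1.0]]
dry [ 0.51617465 -0.20683407  0.05943864 -0.00200798 -0.0071224   0.00913039] [[1.7, 0.7], [1.7, 0.7], [0.4, 2.2], [1.3, 0.6], [2.0, 1.5], [1.4, 0.4], [0.4, 1.1], [0.4, 0.4], [2.3, 0.5], [1.8, 0.9], [0.7, 0.3], [1.2, 0.7], [0.8, 1.6], [0.2, 0.7], [0.5, 2.0], [0.8, 0.7], [0.5, 3.2], [1.2, 2.1], [1.0, 1.5], [0.0, 0.8], [0.6, 1.0], [0.8, 0.0], [0.7, 3.2], [1.2, 1.9], [1.0, 6.8], [2.4, 4.6], [0.6, 0.5], [0.2, 0.2], [0.6, 1.3], [1.2, 0.6]]
0 [[ 0.42430394 -0.21431271  0.17044735]]
1 [[ 0.51221962 -0.21420443  0.15073419]]
2 [[ 0.59886601 -0.19276667  0.13102104]]
wrist [[126.0, 457.0], [135.0, 469.0], [149.0, 487.0], [158.0, 499.0], [171.0, 515.0], [180.0, 525.0], [84.0, 464.0], [94.0, 476.0], [109.0, 493.0], [118.0, 504.0], [132.0, 520.0], [140.0, 530.0]]
```

View pics/wrist0.png

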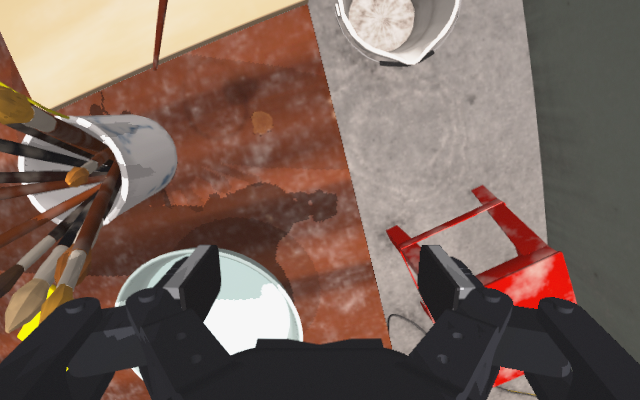

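Wrist view: only brushes, bowl and floor, no racks yet. I'll turn and move above the setting rack.

```bash
cat >> h.py <<'E'
from scipy.spatial.transform import Rotation as Ro
def cur():
    from cell import ctrl
    s=ctrl.state();return s,np.array(s["ee_pos"]),Ro.from_euler("xyz",s["tool_rot"])
def Rt(yaw,lean=0): # tool x ~ rack +y, tool y ~ rack +x, z down; lean: z = -u
    c,s=np.cos(lean),np.sin(lean)
    return Ro.from_matrix(Rz(yaw)@np.array([[0,c,s],[1,0,0],[0,s,-c]]))
def delta(pos,R):
    s,p,R0=cur();rv=(R0.inv()*R).as_rotvec(degrees=True)
    print("turn",rv.round(1),"| shift after turn cm",(R.inv().apply(pos-p)*100).round(2),"| shift now",(R0.inv().apply(pos-p)*100).round(2),"pos",p.round(4),"F",np.round(s["wrist_force"],1),"op",round(s["opening"],4),"t",s["time_s"])
E
python3 -c "
from h import *
delta(np.array([.541,.18,.30]),Rt(.069))"
```

```text
turn [-0.1  0.1 71.2] | shift after turn cm [-44.89  35.11  -6.96] | shift now [-47.7  -31.2   -6.91] pos [0.1597 0.6036 0.2304] F [-0.6 -0.6 -0.3] op 0.0851 t 0.15
```

```bash
python3 -m inch '[{"claw":0,"z":-2,"rz":10.17},{"claw":0,"z":-2,"rz":10.17},{"claw":0,"z":-2,"rz":10.17},{"claw":0,"z":-1,"rz":10.17},{"claw":0,"rz":10.17},{"claw":0,"rz":10.17},{"claw":0,"rz":10.17},{"claw":0,"x":-4.49,"y":3.51},{"claw":0,"x":-4.49,"y":3.51},{"claw":0,"x":-4.49,"y":3.51},{"claw":0,"x":-4.49,"y":3.51},{"claw":0,"x":-4.49,"y":3.51},{"claw":0,"x":-4.49,"y":3.51},{"claw":0,"x":-4.49,"y":3.51},{"claw":0,"x":-4.49,"y":3.51},{"claw":0,"x":-4.49,"y":3.51},{"claw":0,"x":-4.49,"y":3.51}]'
python3 -m inch '[{"claw":0},{"claw":0}]'
python3 - <<'E'
from h import *
from cell import ctrl
import pickle
s=ctrl.snapshot("wrist");pickle.dump(s,open("s1.pkl","wb"));cv2.imwrite("pics/w1.png",s["image"][:,:,::-1])
delta(np.array([.541,.18,.30]),Rt(.069))
print(proj(s,place([.5412,.2255,.0689],dowel())).round(0).tolist())
E
```

```text
turn [-0.1  0.  71.2] | shift after turn cm [-44.9   35.11  -6.94] | shift now [-47.7  -31.21  -6.91] pos [0.1598 0.6037 0.2306] F [ 0.2  0.8 -0.4] op 0.0851 t 0.2
[[126.0, 456.0], [135.0, 469.0], [149.0, 487.0], [158.0, 499.0], [171.0, 515.0], [179.0, 525.0], [84.0, 464.0], [94.0, 476.0], [109.0, 493.0], [118.0, 504.0], [132.0, 520.0], [140.0, 530.0]]$[0]: bad value
$[0]: bad value
```

View pics/w1.png

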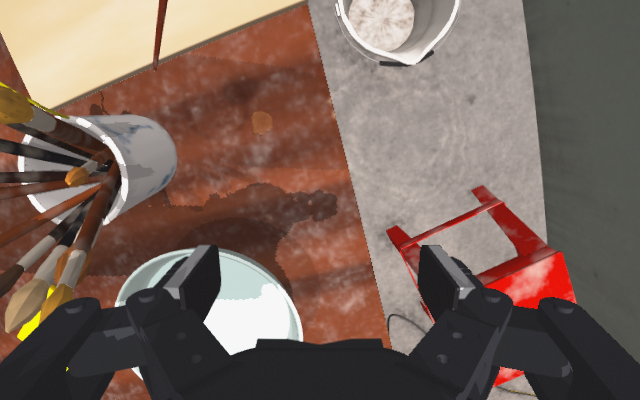

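The view is unchanged because the call was refused, probably since every key must be present. I'll write full rows.

```bash
python3 -m inch '[{"claw":0,"x":0,"y":0,"z":-2,"rx":0,"ry":0,"rz":10.17},{"claw":0,"x":0,"y":0,"z":-2,"rx":0,"ry":0,"rz":10.17},{"claw":0,"x":0,"y":0,"z":-2,"rx":0,"ry":0,"rz":10.17},{"claw":0,"x":0,"y":0,"z":-1,"rx":0,"ry":0,"rz":10.17},{"claw":0,"x":0,"y":0,"z":0,"rx":0,"ry":0,"rz":10.17},{"claw":0,"x":0,"y":0,"z":0,"rx":0,"ry":0,"rz":10.17},{"claw":0,"x":0,"y":0,"z":0,"rx":0,"ry":0,"rz":10.17}]'
```

```text
time_s: 1.08
ee_pos: [0.1599, 0.604, 0.301]
tool_rot: [-3.141, 0.001, 1.634]
wrist_force: [-1.0, 0.3, 1.3]
opening: 0.0428
finger_force: 0.0
```

```bash
python3 -m inch '[{"claw":0,"x":-4.49,"y":3.51,"z":0,"rx":0,"ry":0,"rz":0},{"claw":0,"x":-4.49,"y":3.51,"z":0,"rx":0,"ry":0,"rz":0},{"claw":0,"x":-4.49,"y":3.51,"z":0,"rx":0,"ry":0,"rz":0},{"claw":0,"x":-4.49,"y":3.51,"z":0,"rx":0,"ry":0,"rz":0},{"claw":0,"x":-4.49,"y":3.51,"z":0,"rx":0,"ry":0,"rz":0},{"claw":0,"x":-4.49,"y":3.51,"z":0,"rx":0,"ry":0,"rz":0},{"claw":0,"x":-4.49,"y":3.51,"z":0,"rx":0,"ry":0,"rz":0},{"claw":0,"x":-4.49,"y":3.51,"z":0,"rx":0,"ry":0,"rz":0},{"claw":0,"x":-4.49,"y":3.51,"z":0,"rx":0,"ry":0,"rz":0},{"claw":0,"x":-4.49,"y":3.51,"z":0,"rx":0,"ry":0,"rz":0},{"claw":0,"x":0,"y":0,"z":0,"rx":0,"ry":0,"rz":0},{"claw":0,"x":0,"y":0,"z":0,"rx":0,"ry":0,"rz":0}]' && python3 - <<'E'
from h import *
from cell import ctrl
import pickle
s=ctrl.snapshot("wrist");pickle.dump(s,open("s1.pkl","wb"));cv2.imwrite("pics/w2.png",s["image"][:,:,::-1])
delta(np.array([.541,.18,.30]),Rt(.069))
print(proj(s,place([.5412,.2255,.0689],dowel())).round(0).tolist())
E
```

```text
time_s: 2.58
ee_pos: [0.5409, 0.1806, 0.301]
tool_rot: [-3.14, -0.0, 1.64]
wrist_force: [-0.2, -1.1, 0.5]
opening: 0.0427
finger_force: 0.0
turn [-0.1 -0.   0.1] | shift after turn cm [-0.12  0.04  0.11] | shift now [-0.12  0.04  0.11] pos [0.5405 0.1812 0.3011] F [ 0.7 -0.6  0.2] op 0.0428 t 2.625
[[251.0, 92.0], [275.0, 92.0], [310.0, 92.0], [334.0, 92.0], [370.0, 92.0], [393.0, 92.0], [254.0, 155.0], [277.0, 155.0], [311.0, 155.0], [334.0, 155.0], [368.0, 155.0], [390.0, 155.0]]
```

View pics/w2.png

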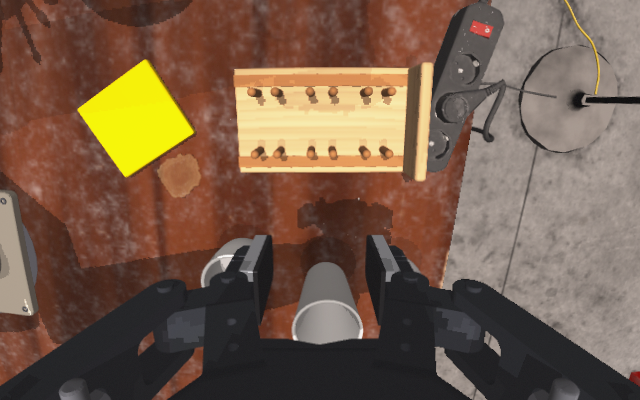

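Wrist view: the setting rack is at (235..432, 66..173) with dowels very near the predicted pixels. The cup is at (327,310), the jar at (235,260) and the yellow sheet at (135,118). I'll refine using the base silhouette and the dowels.

```bash
python3 - <<'E'
from h import *
import pickle
s=pickle.load(open("s1.pkl","rb"));im=s["image"].astype(float)
R,G=im[...,0],im[...,1]
m=(G>95)&(R>150)  # wood incl strips?
P=place([.5412,.2255,.0689],[[-.113,.065,.018],[.10,.065,.018],[-.113,-.065,.018],[.10,-.065,.018]])
print("pred corners",proj(s,P).round(1).tolist())
def sub(v,t=100): # first crossing of G
    i=np.argmax(v>t);return i-1+(t-v[i-1])/(v[i]-v[i-1])
left=[(sub(G[r,215:260])+215,r) for r in range(85,160,5)]
top=[(c,sub(R[50:85,c],150)+50) for c in range(245,395,10)]
bot=[(c,200-sub(R[200:150:-1,c],150)) for c in range(250,395,10)]
print(np.round(left,1).tolist(),np.round(top,1).tolist(),np.round(bot,1).tolist(),sep="\n")
print(R[165:185,300],R[60:75,300])
def lin(p,a,b):  # residual of points to projected line
    q=proj(s,place(p,[a,b]));d=q[1]-q[0];nn=np.array([-d[1],d[0]])/np.hypot(*d);return nn,q[0]
def f(p):
    o=[]
    for pts,a,b in((left,(-.113,.065,.018),(-.113,-.065,.018)),(top,(-.1,.065,.018),(.1,.065,.018)),(bot,(-.1,-.065,.018),(.1,-.065,.018))):
        nn,q=lin(p,np.array(a),np.array(b));o.append((np.array(pts)-q)@nn)
    return np.concatenate(o)
r=least_squares(f,[.5412,.2255,.0689],loss="soft_l1",f_scale=.5);print(r.x,f(r.x).round(1).tolist())
# dowels: dark-brown centroid vs model cylinders
base=m[60:180].sum()
dk=((R-G)>45)&(G<125)
# compare: project cylinder centreline for base & top
for d in dowel():
    t=proj(s,place(r.x,d))[0];b=proj(s,place(r.x,[d[0],d[1],.018]))[0]
    c=(t+b)/2;x0,y0=int(c[0])-9,int(c[1])-8;w=dk[y0:y0+17,x0:x0+19];yy,xx=np.nonzero(w);print(t.round(1),b.round(1),len(xx),(xx.mean()+x0).round(1),(yy.mean()+y0).round(1),end=" ; ")
E
```

```text
pred corners [[228.8, 68.3], [404.5, 68.0], [235.1, 173.4], [398.7, 173.2]]
[[233.5, 85.0], [234.3, 90.0], [234.4, 95.0], [235.2, 100.0], [235.2, 105.0], [235.5, 110.0], [236.3, 115.0], [222.0, 120.0], [236.3, 125.0], [237.1, 130.0], [219.4, 135.0], [235.6, 140.0], [237.7, 145.0], [229.3, 150.0], [238.4, 155.0]]
[[245.0, 68.1], [255.0, 67.7], [265.0, 67.4], [275.0, 67.1], [285.0, 67.0], [295.0, 66.6], [305.0, 66.6], [315.0, 66.7], [325.0, 66.8], [335.0, 66.7], [345.0, 66.7], [355.0, 66.8], [365.0, 66.8], [375.0, 66.6], [385.0, 66.9]]
[[250.0, 172.3], [260.0, 172.2], [270.0, 172.4], [280.0, 172.3], [290.0, 172.6], [300.0, 172.3], [310.0, 172.3], [320.0, 172.1], [330.0, 172.2], [340.0, 172.1], [350.0, 172.2], [360.0, 172.1], [370.0, 172.1], [380.0, 171.8], [390.0, 199.9]]
[225. 221. 245. 247. 247. 246. 242. 164. 120. 131. 132. 132. 132. 130.
 129. 128. 129. 129. 130. 131.] [125. 126. 124. 121. 120. 119. 119. 158. 222. 241. 243. 240. 237. 235.
 225.]
[0.54620904 0.22723929 0.0712961 ] [0.3, -0.2, -0.0, -0.5, -0.2, -0.2, -0.7, 13.9, -0.0, -0.6, 17.4, 1.6, -0.3, 8.4, -0.4, 1.0, 0.6, 0.3, 0.1, 0.0, -0.4, -0.4, -0.2, -0.1, -0.1, -0.1, -0.0, 0.0, -0.1, 0.2, -0.2, -0.3, -0.0, -0.1, 0.2, 0.0, 0.0, -0.1, 0.0, -0.1, 0.1, -0.1, 0.0, -0.2, 27.9]
[255.7  91. ] [262.5  92.5] 18 254.5 90.4 ; [279.4  90.7] [283.6  92.3] 34 277.7 90.3 ; [314.9  90.5] [315.4  92.1] 34 309.5 91.1 ; [338.7  90.4] [336.6  92. ] 41 334.3 90.2 ; [374.3  90.4] [368.4  92. ] 38 368.5 90.7 ; [397.9  90.5] [389.5  92.1] 18 389.3 90.3 ; [258.6 154.3] [264.8 149.3] 49 259.7 156.2 ; [281.3 154.2] [285.2 149.2] 47 280.9 156.0 ; [315.4 154. ] [315.8 149. ] 45 312.8 156.0 ; [338.1 154. ] [336.2 149. ] 40 333.2 155.6 ; [372.2 153.9] [366.7 148.9] 35 364.5 155.6 ; [394.8 153.9] [387.1 148.9] 44 386.4 155.4 ;
```

The base −x edge at −108 mm (end board 13 mm thick) makes silhouette, dowels and scene fit agree: setting rack ≈ (0.5412, 0.2268, yaw 0.0705). Now the drying rack.

```bash
python3 -m inch '[{"claw":0,"x":-5.46,"y":-0.75,"z":-0.25,"rx":0,"ry":0,"rz":0},{"claw":0,"x":-5.46,"y":-0.75,"z":-0.25,"rx":0,"ry":0,"rz":0},{"claw":0,"x":-5.46,"y":-0.75,"z":-0.25,"rx":0,"ry":0,"rz":0},{"claw":0,"x":-5.46,"y":-0.75,"z":-0.25,"rx":0,"ry":0,"rz":0},{"claw":0,"x":-5.46,"y":-0.75,"z":-0.25,"rx":0,"ry":0,"rz":0},{"claw":0,"x":-5.46,"y":-0.75,"z":-0.25,"rx":0,"ry":0,"rz":0},{"claw":0,"x":-5.46,"y":-0.75,"z":-0.25,"rx":0,"ry":0,"rz":0},{"claw":0,"x":-5.46,"y":-0.75,"z":-0.25,"rx":0,"ry":0,"rz":0},{"claw":0,"x":0,"y":0,"z":0,"rx":0,"ry":0,"rz":0},{"claw":0,"x":0,"y":0,"z":0,"rx":0,"ry":0,"rz":0}]' && python3 - <<'E'
from h import *
from cell import ctrl
import pickle
s=ctrl.snapshot("wrist");pickle.dump(s,open("s2.pkl","wb"));cv2.imwrite("pics/w3.png",s["image"][:,:,::-1])
p=[.5162,-.2068,.0594]
for i,dy in enumerate((-.002,-.007,.009)):print(i,proj(s,np.vstack([place(p,corner(i,dy,1,a,b)) for a in(1,-1) for b in(-1,1)])).round(0).tolist())
E
```

```text
time_s: 3.88
ee_pos: [0.5118, -0.2577, 0.3213]
tool_rot: [-3.141, -0.001, 1.642]
wrist_force: [-1.0, 1.7, 0.1]
opening: 0.0432
finger_force: 0.0
0 [[212.0, 46.0], [223.0, 44.0], [221.0, 196.0], [231.0, 198.0]]
1 [[317.0, 68.0], [330.0, 68.0], [316.0, 186.0], [328.0, 187.0]]
2 [[410.0, 67.0], [422.0, 66.0], [403.0, 156.0], [415.0, 157.0]]
```

View pics/w3.png

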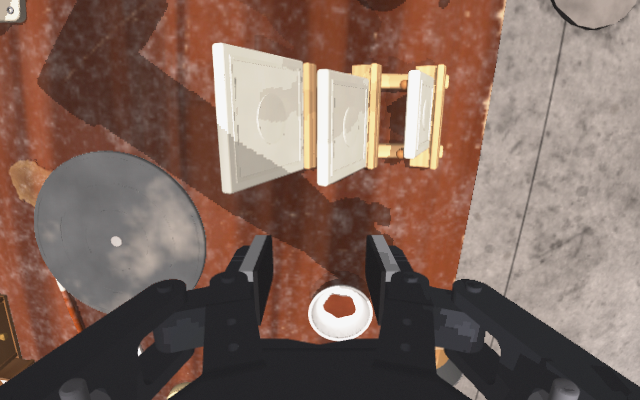

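Wrist view: the plaques' bright top-edge strips are at large (213–231, 44–192), medium (318–330, 69–185) and small (405–420, 70–158). I'll fit them numerically.

```bash
python3 - <<'E'
from h import *
import pickle
s=pickle.load(open("s2.pkl","rb"));im=s["image"]
m=(im.min(2)>215).astype(np.uint8);obs=[]
nl,lab,st,_=cv2.connectedComponentsWithStats(m)
for i,(x0,x1) in enumerate(((205,245),(310,340),(398,425))):
    k=[j for j in range(1,nl) if x0<st[j,0]<x1 and 35<st[j,1]<100 and st[j,4]>150]
    k=max(k,key=lambda j:st[j,4]);ys,xs=np.nonzero(lab==k)
    print(i,st[k],end=" ")
    ends=[]
    r0,r1=ys.min(),ys.max()
    rows=np.arange(r0+6,r1-5,4);mid=np.array([(xs[ys==r].mean(),r) for r in rows]);wd=[np.ptp(xs[ys==r])+1 for r in rows]
    c=np.polyfit(mid[:,1],mid[:,0],1);print("width",np.mean(wd).round(1),"ends",r0,r1,"x@ends",np.polyval(c,[r0,r1]).round(1))
    obs.append((np.polyval(c,r0),r0,np.polyval(c,r1),r1))
obs=np.array(obs)
C=[(0,1,1,-1,473,203),(0,1,1,1,481,194),(0,1,-1,-1,652,252),(0,1,-1,1,663,243),(1,1,1,-1,555,175),(1,1,1,1,560,169),(1,1,-1,-1,695,218),(1,1,-1,1,702,210),(2,1,1,-1,602,149),(2,1,1,1,607,142),(2,1,-1,-1,706,180),(2,1,-1,1,714,171)]
sc=pickle.load(open("s0.pkl","rb"))["scene"]
def pts(p):return np.vstack([place(p,corner(i,p[3+i],1,a,0)) for i in range(3) for a in(1,-1)])
def g(p,ws=0):
    X=np.array([corner(i,p[3+i],t,y,x) for i,t,y,x,_,_ in C])
    a=(proj(sc,place(p,X))-(np.array([l[4:] for l in C])*207/792+[238,135]-.4)).ravel()
    return np.r_[(proj(s,pts(p))-obs.reshape(-1,2)).ravel(),a*ws,p[3:].sum()*100]
for ws in(0,.5):
    r=least_squares(g,[.516,-.207,.06,0,0,0],args=(ws,));print(ws,r.x.round(4),g(r.x,ws)[:12].round(1).tolist(),np.abs(g(r.x,ws)[12:36]).mean())
    print(pts(r.x).reshape(3,2,3).mean(1).round(4).tolist())
E
```

```text
0 [212  43  17  91 936] width 11.0 ends 43 133 x@ends [217.3 222.9]
1 [ 318   69   11  117 1232] width 10.7 ends 69 185 x@ends [322.9 322.8]
2 [ 404   70   19   89 1153] width 13.7 ends 70 158 x@ends [415.4 410.3]
0 [ 0.5156 -0.1991  0.0576  0.0155 -0.0146 -0.0009] [-0.9, -30.7, 1.4, 36.6, 0.6, -1.0, -1.0, 1.2, 0.2, -0.8, -1.2, 0.8] 0.0
[[0.4227, -0.1889, 0.1704], [0.5121, -0.2139, 0.1507], [0.5989, -0.1952, 0.131]]
0.5 [ 5.159e-01 -1.996e-01  5.630e-02  1.460e-02 -1.420e-02 -4.000e-04] [-0.4, -29.0, 1.7, 38.0, 0.9, -0.8, -0.8, 1.3, 0.5, -0.7, -1.0, 0.9] 1.2701451318532833
[[0.4231, -0.1902, 0.1704], [0.5123, -0.214, 0.1507], [0.5992, -0.1953, 0.131]]
```

```bash
python3 - <<'E'
from h import *
import pickle
s=pickle.load(open("s2.pkl","rb"))
obs=np.array([217.3,43.5,226.5,191.5,322.9,69,322.8,185,415.4,70,410.3,158])
def pts(p):return np.vstack([place(p,corner(i,p[3+i],1,a,0)) for i in range(3) for a in(1,-1)])
g=lambda p:np.r_[(proj(s,pts(p))-obs.reshape(-1,2)).ravel(),p[3:].sum()*100]
r=least_squares(g,[.516,-.207,.06,0,0,0]);print(r.x.round(4).tolist(),g(r.x)[:12].round(1).tolist())
T=pts(r.x).reshape(3,2,3).mean(1);print(T.round(4).tolist())
np.save("dry.npy",np.r_[r.x]);
y=r.x[2];U=Rz(y)@u
delta(T[0]-U*.033+U*.08,Rt(y,.46))
E
```

```text
[0.5163, -0.2065, 0.0685, 0.0014, -0.007, 0.0056] [-0.2, -2.0, 0.4, 2.4, 0.3, -1.0, -0.0, 1.2, -0.0, -0.8, -0.6, 0.9]
[[0.4243, -0.2114, 0.1704], [0.5124, -0.2139, 0.1507], [0.5991, -0.1952, 0.131]]
turn [-26.4  -0.1   0.2] | shift after turn cm [  5.18 -14.24   5.08] | shift now [  5.21 -10.49  10.88] pos [ 0.5118 -0.2574  0.3213] F [-0.5  0.9 -1. ] op 0.0424 t 3.925
```

```bash
python3 -m inch '[{"claw":0,"x":0,"y":0,"z":0,"rx":-8.8,"ry":0,"rz":0.1},{"claw":0,"x":0,"y":0,"z":0,"rx":-8.8,"ry":0,"rz":0.1},{"claw":0,"x":0,"y":0,"z":0,"rx":-8.8,"ry":0,"rz":0},{"claw":0,"x":1.73,"y":-4.75,"z":0,"rx":0,"ry":0,"rz":0},{"claw":0,"x":1.73,"y":-4.75,"z":0,"rx":0,"ry":0,"rz":0},{"claw":0,"x":1.72,"y":-4.74,"z":0,"rx":0,"ry":0,"rz":0},{"claw":0,"x":0,"y":0,"z":4,"rx":0,"ry":0,"rz":0},{"claw":0,"x":0,"y":0,"z":1,"rx":0,"ry":0,"rz":0},{"claw":0,"x":0,"y":0,"z":0,"rx":0,"ry":0,"rz":0}]' && python3 - <<'E'
from h import *
r=np.load("dry.npy");U=Rz(r[2])@u;T=place(r,corner(0,r[3],1,0,0))[0]
delta(T-U*.033,Rt(r[2],.46))
E
```

```text
time_s: 5.05
ee_pos: [0.4036, -0.2131, 0.2131]
tool_rot: [2.681, -0.002, 1.64]
wrist_force: [-0.1, 0.4, -0.3]
opening: 0.0428
finger_force: 0.0
turn [ 0.  -0.1 -0. ] | shift after turn cm [ 0.03 -0.03  8.04] | shift now [ 0.02 -0.03  8.04] pos [ 0.4036 -0.2131  0.2131] F [-0.1  0.4 -0.3] op 0.0428 t 5.05
```

```bash
python3 -m inch '[{"claw":0,"x":0,"y":0,"z":3,"rx":0,"ry":0,"rz":0},{"claw":0,"x":0,"y":0,"z":2.5,"rx":0,"ry":0,"rz":0},{"claw":0,"x":0,"y":0,"z":1.5,"rx":0,"ry":0,"rz":0},{"claw":0,"x":0,"y":0,"z":1,"rx":0,"ry":0,"rz":0},{"claw":0,"x":0,"y":0,"z":0,"rx":0,"ry":0,"rz":0}]'; python3 -m inch '[{"claw":-0.3,"x":0,"y":0,"z":0,"rx":0,"ry":0,"rz":0},{"claw":-0.5,"x":0,"y":0,"z":0,"rx":0,"ry":0,"rz":0},{"claw":-0.6,"x":0,"y":0,"z":0,"rx":0,"ry":0,"rz":0},{"claw":-0.65,"x":0,"y":0,"z":0,"rx":0,"ry":0,"rz":0},{"claw":-0.7,"x":0,"y":0,"z":0,"rx":0,"ry":0,"rz":0}]'
```

```text
time_s: 5.68
ee_pos: [0.4392, -0.2121, 0.1418]
tool_rot: [2.681, -0.001, 1.638]
wrist_force: [-0.6, 0.3, 1.2]
opening: 0.0428
finger_force: 0.0
time_s: 6.3
ee_pos: [0.4384, -0.2121, 0.1414]
tool_rot: [2.682, -0.0, 1.636]
wrist_force: [-1.7, -0.7, -0.6]
opening: 0.0129
finger_force: 0.6
```

```bash
python3 -m inch '[{"claw":-0.75,"x":0,"y":0,"z":0,"rx":0,"ry":0,"rz":0},{"claw":-0.85,"x":0,"y":0,"z":0,"rx":0,"ry":0,"rz":0},{"claw":-1,"x":0,"y":0,"z":0,"rx":0,"ry":0,"rz":0},{"claw":-1,"x":0,"y":0,"z":0,"rx":0,"ry":0,"rz":0}]'; python3 -c "
from h import *
delta(np.zeros(3),Rt(.0685,.46))"
```

```text
time_s: 6.8
ee_pos: [0.438, -0.2122, 0.1414]
tool_rot: [2.683, -0.0, 1.636]
wrist_force: [-6.5, -1.0, 4.0]
opening: 0.0115
finger_force: 58.4
turn [-0.1  0.1 -0.2] | shift after turn cm [ 24.17 -44.13  -6.09] | shift now [ 24.04 -44.21  -6.07] pos [ 0.438  -0.2122  0.1414] F [-6.5 -1.   4. ] op 0.0115 t 6.8
```

```bash
python3 -m inch '[{"claw":-1,"x":0,"y":0,"z":-0.5,"rx":0,"ry":0,"rz":0},{"claw":-1,"x":0,"y":0,"z":-1,"rx":0,"ry":0,"rz":0},{"claw":-1,"x":0,"y":0,"z":-1.5,"rx":0,"ry":0,"rz":0},{"claw":-1,"x":0,"y":0,"z":-2,"rx":0,"ry":0,"rz":0},{"claw":-1,"x":0,"y":0,"z":-3,"rx":0,"ry":0,"rz":0},{"claw":-1,"x":0,"y":0,"z":-3,"rx":0,"ry":0,"rz":0},{"claw":-1,"x":0,"y":0,"z":-2,"rx":0,"ry":0,"rz":0},{"claw":-1,"x":0,"y":0,"z":0,"rx":0,"ry":0,"rz":0}]'; python3 -m inch '[{"claw":-1,"x":0,"y":0,"z":-1,"rx":5,"ry":0,"rz":0},{"claw":-1,"x":0,"y":0,"z":-1,"rx":8,"ry":0,"rz":0},{"claw":-1,"x":0,"y":0,"z":-1,"rx":8,"ry":0,"rz":0},{"claw":-1,"x":0,"y":0,"z":-1,"rx":5.4,"ry":0,"rz":0},{"claw":-1,"x":0,"y":0,"z":0,"rx":0,"ry":0,"rz":0}]';  python3 - <<'E'
from h import *
P=[.5412,.2268,.0705]
delta(place(P,[.065,0,.018+.107+.17])[0],Rt(P[2]))
E
```

```text
time_s: 7.8
ee_pos: [0.3813, -0.217, 0.2599]
tool_rot: [2.679, 0.003, 1.636]
wrist_force: [1.3, -0.4, -3.3]
opening: 0.0111
finger_force: 58.8
time_s: 8.43
ee_pos: [0.3718, -0.2167, 0.2954]
tool_rot: [3.14, -0.001, 1.639]
wrist_force: [1.0, -0.4, -3.6]
opening: 0.0111
finger_force: 59.4
turn [ 0.1 -0.1 -0.1] | shift after turn cm [4.304e+01 2.652e+01 4.000e-02] | shift now [43.1  26.43  0.14] pos [ 0.3718 -0.2167  0.2954] F [ 1.  -0.4 -3.6] op 0.0111 t 8.425
```

```bash
python3 -m inch '[{"claw":-1,"x":2,"y":1.2,"z":0,"rx":0,"ry":0,"rz":0},{"claw":-1,"x":4.4,"y":2.7,"z":0,"rx":0,"ry":0,"rz":0},{"claw":-1,"x":4.4,"y":2.7,"z":0,"rx":0,"ry":0,"rz":0},{"claw":-1,"x":4.4,"y":2.7,"z":0,"rx":0,"ry":0,"rz":0},{"claw":-1,"x":4.4,"y":2.7,"z":0,"rx":0,"ry":0,"rz":0},{"claw":-1,"x":4.4,"y":2.7,"z":0,"rx":0,"ry":0,"rz":0},{"claw":-1,"x":4.4,"y":2.7,"z":0,"rx":0,"ry":0,"rz":0},{"claw":-1,"x":4.4,"y":2.7,"z":0,"rx":0,"ry":0,"rz":0},{"claw":-1,"x":4.4,"y":2.7,"z":0,"rx":0,"ry":0,"rz":0},{"claw":-1,"x":4.1,"y":2.5,"z":0,"rx":0,"ry":0,"rz":0},{"claw":-1,"x":1.75,"y":1.2,"z":0,"rx":0,"ry":0,"rz":0},{"claw":-1,"x":0,"y":0,"z":5,"rx":0,"ry":0,"rz":0},{"claw":-1,"x":0,"y":0,"z":4,"rx":0,"ry":0,"rz":0},{"claw":-1,"x":0,"y":0,"z":1.5,"rx":0,"ry":0,"rz":0},{"claw":-1,"x":0,"y":0,"z":0,"rx":0,"ry":0,"rz":0},{"claw":-1,"x":0,"y":0,"z":0,"rx":0,"ry":0,"rz":0}]';  python3 - <<'E'
from h import *
from cell import ctrl
P=[.5412,.2268,.0705]
delta(place(P,[.065,0,.018+.107])[0],Rt(P[2]))
s=ctrl.snapshot("scene");t=ctrl.snapshot("wrist")
a=cv2.resize(s["image"][125:215,235:345],(440,360),interpolation=2);b=cv2.resize(t["image"][40:240,200:450],(450,360),interpolation=2)
o=np.hstack([a,b]);o=cv2.resize(o,(800,int(360*800/890)))
cv2.imwrite("pics/h1.png",o[:,:,::-1])
D=dowel()[[4,5,10,11]];B=np.array([[.065+dx,y,.06] for dx in(-.006,.006) for y in(-.065,.065)])
print("scene dowels",proj(s,place(P,D)).round(1).tolist())
E
```

```text
time_s: 10.42
ee_pos: [0.6072, 0.2305, 0.1934]
tool_rot: [3.138, -0.002, 1.637]
wrist_force: [0.4, 0.5, -3.2]
opening: 0.0109
finger_force: 59.5
turn [ 0.2 -0.1 -0.3] | shift after turn cm [ 0.09 -0.11  6.84] | shift now [ 0.08 -0.13  6.84] pos [0.6072 0.2305 0.1934] F [ 0.4  0.5 -3.2] op 0.0109 t 10.425
scene dowels [[280.0, 157.3], [284.6, 154.3], [297.5, 162.2], [302.0, 159.0]]
```

View pics/h1.png

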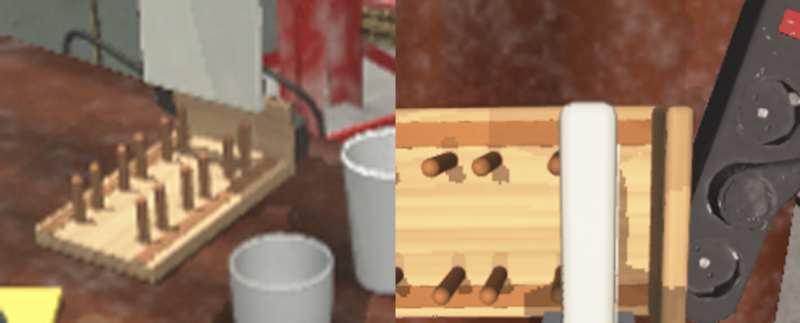

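The plaque hangs upright and parallel to the rack, just left of the end board. In the wrist view (right half) the slot's −x dowels peek out at (553,163) and (556,290), left of the plaque. Small correction, then a gentle descent.

```bash
python3 -m inch '[{"claw":-1,"x":0.08,"y":-0.13,"z":1,"rx":0.2,"ry":0,"rz":-0.3},{"claw":-1,"x":0,"y":0,"z":1,"rx":0,"ry":0,"rz":0},{"claw":-1,"x":0,"y":0,"z":0.4,"rx":0,"ry":0,"rz":0},{"claw":-1,"x":0,"y":0,"z":0.3,"rx":0,"ry":0,"rz":0},{"claw":-1,"x":0,"y":0,"z":0.3,"rx":0,"ry":0,"rz":0},{"claw":-1,"x":0,"y":0,"z":0,"rx":0,"ry":0,"rz":0}]';python3 -m inch '[{"claw":-1,"x":0,"y":0,"z":0.4,"rx":0,"ry":0,"rz":0},{"claw":-1,"x":0,"y":0,"z":0.4,"rx":0,"ry":0,"rz":0},{"claw":-1,"x":0,"y":0,"z":0,"rx":0,"ry":0,"rz":0}]'; python3 - <<'E'
from h import *
P=[.5412,.2268,.0705]
delta(place(P,[.065,0,.018+.107])[0],Rt(P[2]))
E
```

```text
time_s: 11.28
ee_pos: [0.6041, 0.2311, 0.1609]
tool_rot: [-3.138, -0.0, 1.642]
wrist_force: [0.9, -0.2, -3.0]
opening: 0.011
finger_force: 59.6
time_s: 11.65
ee_pos: [0.604, 0.231, 0.1527]
tool_rot: [-3.137, -0.0, 1.642]
wrist_force: [0.2, 0.9, -3.6]
opening: 0.0114
finger_force: 59.6
turn [-0.2 -0.   0. ] | shift after turn cm [0.02 0.21 2.77] | shift now [0.02 0.22 2.77] pos [0.604  0.231  0.1527] F [ 0.2  0.9 -3.6] op 0.0114 t 11.65
```

No contact, already about 17 mm into the slot, so I'll move half back toward the centre and continue.

```bash
python3 -m inch '[{"claw":-1,"x":0,"y":0.1,"z":0.2,"rx":-0.2,"ry":0,"rz":0},{"claw":-1,"x":0,"y":0,"z":0.5,"rx":0,"ry":0,"rz":0},{"claw":-1,"x":0,"y":0,"z":0.5,"rx":0,"ry":0,"rz":0},{"claw":-1,"x":0,"y":0,"z":0.5,"rx":0,"ry":0,"rz":0},{"claw":-1,"x":0,"y":0,"z":0.4,"rx":0,"ry":0,"rz":0},{"claw":-1,"x":0,"y":0,"z":0.2,"rx":0,"ry":0,"rz":0},{"claw":-1,"x":0,"y":0,"z":0,"rx":0,"ry":0,"rz":0}]';python3 -m inch '[{"claw":-1,"x":0,"y":0,"z":0.1,"rx":0,"ry":0,"rz":0},{"claw":-1,"x":0,"y":0,"z":0.1,"rx":0,"ry":0,"rz":0},{"claw":-1,"x":0,"y":0,"z":0,"rx":0,"ry":0,"rz":0}]'
```

```text
time_s: 12.52
ee_pos: [0.6052, 0.2312, 0.13]
tool_rot: [-3.141, -0.0, 1.642]
wrist_force: [0.4, 0.5, -2.9]
opening: 0.0111
finger_force: 59.6
time_s: 12.9
ee_pos: [0.6052, 0.2312, 0.1282]
tool_rot: [-3.142, -0.0, 1.642]
wrist_force: [1.0, 0.1, -4.2]
opening: 0.0112
finger_force: 59.6
```

```bash
python3 -m inch '[{"claw":-1,"x":0,"y":0,"z":0.1,"rx":0,"ry":0,"rz":0},{"claw":-1,"x":0,"y":0,"z":0.1,"rx":0,"ry":0,"rz":0},{"claw":-1,"x":0,"y":0,"z":0,"rx":0,"ry":0,"rz":0}]';python3 -m inch '[{"claw":-1,"x":0,"y":0,"z":0.1,"rx":0,"ry":0,"rz":0},{"claw":-1,"x":0,"y":0,"z":0,"rx":0,"ry":0,"rz":0}]'
```

```text
time_s: 13.28
ee_pos: [0.6051, 0.2312, 0.126]
tool_rot: [-3.141, -0.0, 1.642]
wrist_force: [0.7, -0.3, -2.8]
opening: 0.011
finger_force: 59.6
time_s: 13.52
ee_pos: [0.6054, 0.2312, 0.1253]
tool_rot: [3.141, -0.001, 1.642]
wrist_force: [0.5, -0.2, -2.6]
opening: 0.0112
finger_force: 59.7
```

```bash
python3 -m inch '[{"claw":-1,"x":0,"y":0,"z":0.1,"rx":0,"ry":0,"rz":0},{"claw":-1,"x":0,"y":0,"z":0,"rx":0,"ry":0,"rz":0}]';python3 -m inch '[{"claw":-1,"x":0,"y":0,"z":0.1,"rx":0,"ry":0,"rz":0},{"claw":-1,"x":0,"y":0,"z":0,"rx":0,"ry":0,"rz":0}]'
```

```text
time_s: 13.78
ee_pos: [0.6056, 0.2314, 0.1252]
tool_rot: [3.141, -0.001, 1.642]
wrist_force: [-2.0, 0.1, 2.5]
opening: 0.0112
finger_force: 60.5
time_s: 14.02
ee_pos: [0.6057, 0.2314, 0.1252]
tool_rot: [3.14, -0.001, 1.642]
wrist_force: [-2.8, 0.1, 7.9]
opening: 0.0114
finger_force: 61.3
```

Seated: the base is reached at TCP z 0.1252, as predicted. Ease up, release, retreat.

```bash
python3 -m inch '[{"claw":-1,"x":0,"y":0,"z":-0.15,"rx":0,"ry":0,"rz":0},{"claw":-0.7,"x":0,"y":0,"z":0,"rx":0,"ry":0,"rz":0},{"claw":-0.6,"x":0,"y":0,"z":0,"rx":0,"ry":0,"rz":0},{"claw":-0.4,"x":0,"y":0,"z":0,"rx":0,"ry":0,"rz":0},{"claw":-0.2,"x":0,"y":0,"z":0,"rx":0,"ry":0,"rz":0},{"claw":-0.2,"x":0,"y":0,"z":-1,"rx":0,"ry":0,"rz":0},{"claw":-0.1,"x":0,"y":0,"z":-3,"rx":0,"ry":0,"rz":0},{"claw":0,"x":0,"y":0,"z":-5,"rx":0,"ry":0,"rz":0},{"claw":0,"x":0,"y":0,"z":-5,"rx":0,"ry":0,"rz":0},{"claw":0,"x":0,"y":0,"z":0,"rx":0,"ry":0,"rz":0}]'; python3 - <<'E'
from h import *
r=np.load("dry.npy");U=Rz(r[2])@u;T=place(r,corner(1,r[4],1,0,0))[0]
delta(T-U*.033+U*.08-[.0012,0,0],Rt(r[2],.46))
E
```

```text
time_s: 15.28
ee_pos: [0.6087, 0.2321, 0.2718]
tool_rot: [3.13, -0.003, 1.642]
wrist_force: [0.2, -0.3, -0.7]
opening: 0.0426
finger_force: 0.0
turn [-25.7  -0.2   0.1] | shift after turn cm [-43.82 -16.81   0.48] | shift now [-43.8  -15.07   7.59] pos [0.6087 0.2321 0.2718] F [ 0.2 -0.3 -0.7] op 0.0426 t 15.275
```

```bash
python3 -m inch '[{"claw":0,"x":-5.47,"y":-1.88,"z":0,"rx":0,"ry":0,"rz":0},{"claw":0,"x":-5.47,"y":-1.88,"z":0,"rx":0,"ry":0,"rz":0},{"claw":0,"x":-5.47,"y":-1.88,"z":0,"rx":0,"ry":0,"rz":0},{"claw":0,"x":-5.47,"y":-1.88,"z":0,"rx":0,"ry":0,"rz":0},{"claw":0,"x":-5.47,"y":-1.88,"z":0,"rx":0,"ry":0,"rz":0},{"claw":0,"x":-5.47,"y":-1.88,"z":0,"rx":0,"ry":0,"rz":0},{"claw":0,"x":-5.47,"y":-1.88,"z":0,"rx":0,"ry":0,"rz":0},{"claw":0,"x":-5.47,"y":-1.88,"z":0,"rx":0,"ry":0,"rz":0},{"claw":0,"x":0,"y":0,"z":0,"rx":-8.6,"ry":0,"rz":0},{"claw":0,"x":0,"y":0,"z":0,"rx":-8.6,"ry":-0.2,"rz":0.1},{"claw":0,"x":0,"y":0,"z":0,"rx":-8.5,"ry":0,"rz":0},{"claw":0,"x":0,"y":-3.33,"z":3.4,"rx":0,"ry":0,"rz":0},{"claw":0,"x":0,"y":0,"z":3.3,"rx":0,"ry":0,"rz":0},{"claw":0,"x":0,"y":0,"z":0,"rx":0,"ry":0,"rz":0},{"claw":0,"x":0,"y":0,"z":0,"rx":0,"ry":0,"rz":0}]'; python3 - <<'E'
from h import *
r=np.load("dry.npy");U=Rz(r[2])@u;T=place(r,corner(1,r[4],1,0,0))[0]
delta(T-U*.033-[.0012,0,0],Rt(r[2],.46))
E
```

```text
time_s: 17.15
ee_pos: [0.4859, -0.2166, 0.1905]
tool_rot: [2.692, 0.003, 1.64]
wrist_force: [0.9, -0.9, -0.0]
opening: 0.0426
finger_force: 0.0
turn [-0.6  0.1  0.1] | shift after turn cm [0.1  0.52 8.  ] | shift now [0.12 0.6  7.99] pos [ 0.4859 -0.2166  0.1905] F [ 0.9 -0.9 -0. ] op 0.0426 t 17.15
```

```bash
python3 -m inch '[{"claw":0,"x":0.1,"y":0.55,"z":1,"rx":-0.6,"ry":0,"rz":0},{"claw":0,"x":0,"y":0,"z":3,"rx":0,"ry":0,"rz":0},{"claw":0,"x":0,"y":0,"z":2,"rx":0,"ry":0,"rz":0},{"claw":0,"x":0,"y":0,"z":1.2,"rx":0,"ry":0,"rz":0},{"claw":0,"x":0,"y":0,"z":0.8,"rx":0,"ry":0,"rz":0},{"claw":-0.2,"x":0,"y":0,"z":0,"rx":0,"ry":0,"rz":0}]'; python3 -m inch '[{"claw":-0.5,"x":0,"y":0,"z":0,"rx":0,"ry":0,"rz":0},{"claw":-0.6,"x":0,"y":0,"z":0,"rx":0,"ry":0,"rz":0},{"claw":-0.65,"x":0,"y":0,"z":0,"rx":0,"ry":0,"rz":0},{"claw":-0.7,"x":0,"y":0,"z":0,"rx":0,"ry":0,"rz":0}]'; python3 - <<'E'
from h import *
r=np.load("dry.npy");U=Rz(r[2])@u;T=place(r,corner(1,r[4],1,0,0))[0]
delta(T-U*.033-[.0012,0,0],Rt(r[2],.46))
E
```

```text
time_s: 17.9
ee_pos: [0.5258, -0.2127, 0.1202]
tool_rot: [2.683, 0.002, 1.64]
wrist_force: [-0.1, -1.2, 0.0]
opening: 0.0342
finger_force: 0.0
time_s: 18.4
ee_pos: [0.5257, -0.2129, 0.1205]
tool_rot: [2.682, 0.003, 1.639]
wrist_force: [0.4, 0.3, 0.4]
opening: 0.0126
finger_force: 0.0
turn [-0.   0.1  0.1] | shift after turn cm [ 0.    0.05 -0.05] | shift now [ 0.    0.05 -0.05] pos [ 0.5257 -0.2129  0.1205] F [0.4 0.3 0.4] op 0.0126 t 18.4
```

Well centred. Close and lift along the lean, then go upright.

```bash
python3 -m inch '[{"claw":-0.8,"x":0,"y":0,"z":0,"rx":0,"ry":0,"rz":0},{"claw":-1,"x":0,"y":0,"z":0,"rx":0,"ry":0,"rz":0},{"claw":-1,"x":0,"y":0,"z":0,"rx":0,"ry":0,"rz":0}]'; python3 -m inch '[{"claw":-1,"x":0,"y":0,"z":-0.5,"rx":0,"ry":0,"rz":0},{"claw":-1,"x":0,"y":0,"z":-1,"rx":0,"ry":0,"rz":0},{"claw":-1,"x":0,"y":0,"z":-1.5,"rx":0,"ry":0,"rz":0},{"claw":-1,"x":0,"y":0,"z":-2,"rx":0,"ry":0,"rz":0},{"claw":-1,"x":0,"y":0,"z":-3,"rx":0,"ry":0,"rz":0},{"claw":-1,"x":0,"y":0,"z":-3,"rx":0,"ry":0,"rz":0},{"claw":-1,"x":0,"y":0,"z":-2,"rx":0,"ry":0,"rz":0},{"claw":-1,"x":0,"y":0,"z":-1,"rx":5,"ry":0,"rz":0},{"claw":-1,"x":0,"y":0,"z":-1,"rx":8,"ry":0,"rz":0},{"claw":-1,"x":0,"y":0,"z":-1,"rx":8,"ry":0,"rz":0},{"claw":-1,"x":0,"y":0,"z":-1,"rx":5.3,"ry":0,"rz":0},{"claw":-1,"x":0,"y":0,"z":0,"rx":0,"ry":0,"rz":0},{"claw":-1,"x":0,"y":0,"z":0,"rx":0,"ry":0,"rz":0}]';  python3 - <<'E'
from h import *
P=[.5412,.2268,.0705]
delta(place(P,[0,0,.018+.085+.17])[0]-[.0007,0,0],Rt(P[2]))
E
```

```text
time_s: 18.77
ee_pos: [0.5257, -0.2129, 0.1207]
tool_rot: [2.682, 0.003, 1.639]
wrist_force: [-4.6, 0.3, 6.1]
opening: 0.0111
finger_force: 59.4
time_s: 20.4
ee_pos: [0.4558, -0.2166, 0.2739]
tool_rot: [-3.141, 0.001, 1.639]
wrist_force: [-0.4, 0.2, -3.6]
opening: 0.0112
finger_force: 59.7
turn [-0.   0.1 -0.1] | shift after turn cm [43.64 11.58  0.09] | shift now [4.366e+01 1.150e+01 3.000e-02] pos [ 0.4558 -0.2166  0.2739] F [-0.4  0.2 -3.6] op 0.0112 t 20.4
```

```bash
python3 -m inch '[{"claw":-1,"x":2,"y":0.5,"z":0,"rx":0,"ry":0,"rz":-0.1},{"claw":-1,"x":5,"y":1.3,"z":0,"rx":0,"ry":0,"rz":0},{"claw":-1,"x":5,"y":1.3,"z":0,"rx":0,"ry":0,"rz":0},{"claw":-1,"x":5,"y":1.3,"z":0,"rx":0,"ry":0,"rz":0},{"claw":-1,"x":5,"y":1.3,"z":0,"rx":0,"ry":0,"rz":0},{"claw":-1,"x":5,"y":1.3,"z":0,"rx":0,"ry":0,"rz":0},{"claw":-1,"x":5,"y":1.3,"z":0,"rx":0,"ry":0,"rz":0},{"claw":-1,"x":5,"y":1.3,"z":0,"rx":0,"ry":0,"rz":0},{"claw":-1,"x":4.6,"y":1.3,"z":0,"rx":0,"ry":0,"rz":0},{"claw":-1,"x":2,"y":0.6,"z":0,"rx":0,"ry":0,"rz":0},{"claw":-1,"x":0,"y":0,"z":3,"rx":0,"ry":0,"rz":0},{"claw":-1,"x":0,"y":0,"z":5,"rx":0,"ry":0,"rz":0},{"claw":-1,"x":0,"y":0,"z":2.5,"rx":0,"ry":0,"rz":0},{"claw":-1,"x":0,"y":0,"z":0,"rx":0,"ry":0,"rz":0},{"claw":-1,"x":0,"y":0,"z":0,"rx":0,"ry":0,"rz":0},{"claw":-1,"x":0,"y":0,"z":0,"rx":0,"ry":0,"rz":0}]';  python3 - <<'E'
from h import *
P=[.5412,.2268,.0705]
delta(place(P,[0,0,.018+.085])[0]-[.0007,0,0],Rt(P[2]))
E
```

```text
time_s: 22.4
ee_pos: [0.5424, 0.2257, 0.1708]
tool_rot: [3.138, 0.002, 1.641]
wrist_force: [1.3, 0.3, -2.0]
opening: 0.0118
finger_force: 59.6
turn [ 0.2  0.1 -0. ] | shift after turn cm [ 0.12 -0.18  6.78] | shift now [ 0.13 -0.2   6.78] pos [0.5424 0.2257 0.1708] F [ 1.3  0.3 -2. ] op 0.0118 t 22.4
```

```bash
python3 -m inch '[{"claw":-1,"x":0.1,"y":-0.1,"z":1,"rx":0,"ry":0,"rz":0},{"claw":-1,"x":0,"y":0,"z":0.5,"rx":0,"ry":0,"rz":0},{"claw":-1,"x":0,"y":0,"z":0,"rx":0,"ry":0,"rz":0},{"claw":-1,"x":0,"y":0,"z":0,"rx":0,"ry":0,"rz":0}]';  python3 - <<'E'
from h import *
P=[.5412,.2268,.0705]
delta(place(P,[0,0,.018+.085])[0]-[.0007,0,0],Rt(P[2]))
E
```

```text
time_s: 22.9
ee_pos: [0.5398, 0.2266, 0.1536]
tool_rot: [-3.141, 0.003, 1.642]
wrist_force: [-0.9, 0.1, -2.9]
opening: 0.0114
finger_force: 59.7
turn [-0.   0.1  0. ] | shift after turn cm [0.02 0.07 5.06] | shift now [0.03 0.07 5.06] pos [0.5398 0.2266 0.1536] F [-0.9  0.1 -2.9] op 0.0114 t 22.9
```

```bash
python3 -m inch '[{"claw":-1,"x":0,"y":0.06,"z":0.3,"rx":0,"ry":0.1,"rz":0},{"claw":-1,"x":0,"y":0,"z":0.4,"rx":0,"ry":0,"rz":0},{"claw":-1,"x":0,"y":0,"z":0.4,"rx":0,"ry":0,"rz":0},{"claw":-1,"x":0,"y":0,"z":0.4,"rx":0,"ry":0,"rz":0},{"claw":-1,"x":0,"y":0,"z":0.3,"rx":0,"ry":0,"rz":0},{"claw":-1,"x":0,"y":0,"z":0,"rx":0,"ry":0,"rz":0}]'; python3 -m inch '[{"claw":-1,"x":0,"y":0,"z":0.5,"rx":0,"ry":0,"rz":0},{"claw":-1,"x":0,"y":0,"z":0.5,"rx":0,"ry":0,"rz":0},{"claw":-1,"x":0,"y":0,"z":0.5,"rx":0,"ry":0,"rz":0},{"claw":-1,"x":0,"y":0,"z":0.5,"rx":0,"ry":0,"rz":0},{"claw":-1,"x":0,"y":0,"z":0.4,"rx":0,"ry":0,"rz":0},{"claw":-1,"x":0,"y":0,"z":0.2,"rx":0,"ry":0,"rz":0},{"claw":-1,"x":0,"y":0,"z":0.1,"rx":0,"ry":0,"rz":0},{"claw":-1,"x":0,"y":0,"z":0.1,"rx":0,"ry":0,"rz":0},{"claw":-1,"x":0,"y":0,"z":0,"rx":0,"ry":0,"rz":0}]'
```

```text
time_s: 23.65
ee_pos: [0.5402, 0.2265, 0.1353]
tool_rot: [-3.141, 0.001, 1.641]
wrist_force: [-0.8, 0.3, -2.6]
opening: 0.0115
finger_force: 59.7
time_s: 24.78
ee_pos: [0.5405, 0.2266, 0.1078]
tool_rot: [3.142, 0.001, 1.641]
wrist_force: [0.0, -1.3, -3.4]
opening: 0.0112
finger_force: 59.7
```

```bash
python3 -m inch '[{"claw":-1,"x":0,"y":0,"z":0.1,"rx":0,"ry":0,"rz":0},{"claw":-1,"x":0,"y":0,"z":0.1,"rx":0,"ry":0,"rz":0},{"claw":-1,"x":0,"y":0,"z":0.1,"rx":0,"ry":0,"rz":0},{"claw":-1,"x":0,"y":0,"z":0.1,"rx":0,"ry":0,"rz":0},{"claw":-1,"x":0,"y":0,"z":0,"rx":0,"ry":0,"rz":0}]'; python3 -m inch '[{"claw":-1,"x":0,"y":0,"z":0.1,"rx":0,"ry":0,"rz":0},{"claw":-1,"x":0,"y":0,"z":0.1,"rx":0,"ry":0,"rz":0},{"claw":-1,"x":0,"y":0,"z":0,"rx":0,"ry":0,"rz":0}]'
```

```text
time_s: 25.4
ee_pos: [0.5404, 0.2265, 0.1036]
tool_rot: [-3.141, 0.001, 1.641]
wrist_force: [-0.5, -1.1, -2.9]
opening: 0.0113
finger_force: 59.7
time_s: 25.78
ee_pos: [0.5407, 0.2267, 0.1024]
tool_rot: [3.141, 0.0, 1.641]
wrist_force: [-2.2, 0.7, 3.0]
opening: 0.011
finger_force: 60.5
```

Seated. Release, retreat, and go to the small one.

```bash
python3 -m inch '[{"claw":-1,"x":0,"y":0,"z":-0.08,"rx":0,"ry":0,"rz":0},{"claw":-0.7,"x":0,"y":0,"z":0,"rx":0,"ry":0,"rz":0},{"claw":-0.6,"x":0,"y":0,"z":0,"rx":0,"ry":0,"rz":0},{"claw":-0.4,"x":0,"y":0,"z":0,"rx":0,"ry":0,"rz":0},{"claw":-0.3,"x":0,"y":0,"z":0,"rx":0,"ry":0,"rz":0},{"claw":-0.3,"x":0,"y":0,"z":-1,"rx":0,"ry":0,"rz":0},{"claw":-0.3,"x":0,"y":0,"z":-3,"rx":0,"ry":0,"rz":0},{"claw":0,"x":0,"y":0,"z":-5,"rx":0,"ry":0,"rz":0},{"claw":0,"x":0,"y":0,"z":-5,"rx":0,"ry":0,"rz":0},{"claw":0,"x":0,"y":0,"z":-1,"rx":0,"ry":0,"rz":0},{"claw":0,"x":0,"y":0,"z":0,"rx":0,"ry":0,"rz":0}]'; python3 - <<'E'
from h import *
r=np.load("dry.npy");U=Rz(r[2])@u;T=place(r,corner(2,r[5],1,0,0))[0]
delta(T-U*.033+U*.08-[.001,0,0],Rt(r[2],.46))
E
```

```text
time_s: 27.15
ee_pos: [0.5411, 0.2268, 0.2538]
tool_rot: [3.139, 0.0, 1.641]
wrist_force: [-0.2, 0.0, 0.1]
opening: 0.043
finger_force: 0.0
turn [-26.2  -0.    0.1] | shift after turn cm [-42.49  -2.93   7.55] | shift now [-42.49   0.61   8.07] pos [0.5411 0.2268 0.2538] F [-0.2  0.   0.1] op 0.043 t 27.15
```

```bash
python3 -m inch '[{"claw":0,"x":-5.3,"y":0,"z":0,"rx":0,"ry":0,"rz":0},{"claw":0,"x":-5.3,"y":0,"z":0,"rx":0,"ry":0,"rz":0},{"claw":0,"x":-5.3,"y":0,"z":0,"rx":0,"ry":0,"rz":0},{"claw":0,"x":-5.3,"y":0,"z":0,"rx":0,"ry":0,"rz":0},{"claw":0,"x":-5.3,"y":0,"z":0,"rx":0,"ry":0,"rz":0},{"claw":0,"x":-5.3,"y":0,"z":0,"rx":0,"ry":0,"rz":0},{"claw":0,"x":-5.3,"y":0,"z":0,"rx":0,"ry":0,"rz":0},{"claw":0,"x":-5.39,"y":0,"z":0,"rx":0,"ry":0,"rz":0},{"claw":0,"x":0,"y":0,"z":0,"rx":-8.8,"ry":0,"rz":0},{"claw":0,"x":0,"y":0,"z":0,"rx":-8.7,"ry":0,"rz":0.1},{"claw":0,"x":0,"y":0,"z":0,"rx":-8.7,"ry":0,"rz":0},{"claw":0,"x":0,"y":-2.93,"z":3.5,"rx":0,"ry":0,"rz":0},{"claw":0,"x":0,"y":0,"z":3.5,"rx":0,"ry":0,"rz":0},{"claw":0,"x":0,"y":0,"z":0,"rx":0,"ry":0,"rz":0},{"claw":0,"x":0,"y":0,"z":0,"rx":0,"ry":0,"rz":0}]'; python3 - <<'E'
from h import *
r=np.load("dry.npy");U=Rz(r[2])@u;T=place(r,corner(2,r[5],1,0,0))[0]
delta(T-U*.033-[.001,0,0],Rt(r[2],.46))
E
```

```text
time_s: 29.02
ee_pos: [0.5748, -0.1967, 0.1768]
tool_rot: [2.685, -0.0, 1.64]
wrist_force: [1.0, 0.3, 1.1]
opening: 0.0428
finger_force: 0.0
turn [-0.2 -0.   0. ] | shift after turn cm [-0.01  0.06  8.44] | shift now [-0.01  0.09  8.44] pos [ 0.5748 -0.1967  0.1768] F [1.  0.3 1.1] op 0.0428 t 29.025
```

```bash
python3 -m inch '[{"claw":0,"x":0,"y":0.07,"z":1.5,"rx":-0.2,"ry":0,"rz":0},{"claw":0,"x":0,"y":0,"z":3,"rx":0,"ry":0,"rz":0},{"claw":0,"x":0,"y":0,"z":2,"rx":0,"ry":0,"rz":0},{"claw":0,"x":0,"y":0,"z":1.2,"rx":0,"ry":0,"rz":0},{"claw":0,"x":0,"y":0,"z":0.7,"rx":0,"ry":0,"rz":0},{"claw":-0.2,"x":0,"y":0,"z":0,"rx":0,"ry":0,"rz":0}]'; python3 -m inch '[{"claw":-0.5,"x":0,"y":0,"z":0,"rx":0,"ry":0,"rz":0},{"claw":-0.6,"x":0,"y":0,"z":0,"rx":0,"ry":0,"rz":0},{"claw":-0.65,"x":0,"y":0,"z":0,"rx":0,"ry":0,"rz":0},{"claw":-0.7,"x":0,"y":0,"z":0,"rx":0,"ry":0,"rz":0}]'; python3 - <<'E'
from h import *
r=np.load("dry.npy");U=Rz(r[2])@u;T=place(r,corner(2,r[5],1,0,0))[0]
delta(T-U*.033-[.001,0,0],Rt(r[2],.46))
E
```

```text
time_s: 29.78
ee_pos: [0.613, -0.1943, 0.1021]
tool_rot: [2.681, 0.0, 1.64]
wrist_force: [0.2, -0.0, 0.0]
opening: 0.0342
finger_force: 0.0
time_s: 30.28
ee_pos: [0.6127, -0.1944, 0.1022]
tool_rot: [2.681, 0.001, 1.639]
wrist_force: [-0.3, 0.1, 0.1]
opening: 0.0129
finger_force: 0.4
turn [0. 0. 0.] | shift after turn cm [ 0.02 -0.02  0.07] | shift now [ 0.02 -0.02  0.07] pos [ 0.6127 -0.1944  0.1022] F [-0.3  0.1  0.1] op 0.0129 t 30.275
```

```bash
python3 -m inch '[{"claw":-0.8,"x":0,"y":0,"z":0,"rx":0,"ry":0,"rz":0},{"claw":-1,"x":0,"y":0,"z":0,"rx":0,"ry":0,"rz":0},{"claw":-1,"x":0,"y":0,"z":0,"rx":0,"ry":0,"rz":0}]'; python3 -m inch '[{"claw":-1,"x":0,"y":0,"z":-0.5,"rx":0,"ry":0,"rz":0},{"claw":-1,"x":0,"y":0,"z":-1,"rx":0,"ry":0,"rz":0},{"claw":-1,"x":0,"y":0,"z":-1.5,"rx":0,"ry":0,"rz":0},{"claw":-1,"x":0,"y":0,"z":-2,"rx":0,"ry":0,"rz":0},{"claw":-1,"x":0,"y":0,"z":-3,"rx":0,"ry":0,"rz":0},{"claw":-1,"x":0,"y":0,"z":-3,"rx":0,"ry":0,"rz":0},{"claw":-1,"x":0,"y":0,"z":-2,"rx":0,"ry":0,"rz":0},{"claw":-1,"x":0,"y":0,"z":-1,"rx":5,"ry":0,"rz":0},{"claw":-1,"x":0,"y":0,"z":-1,"rx":8,"ry":0,"rz":0},{"claw":-1,"x":0,"y":0,"z":-1,"rx":8,"ry":0,"rz":0},{"claw":-1,"x":0,"y":0,"z":-1,"rx":5.3,"ry":0,"rz":0},{"claw":-1,"x":0,"y":0,"z":0,"rx":0,"ry":0,"rz":0},{"claw":-1,"x":0,"y":0,"z":0,"rx":0,"ry":0,"rz":0}]';  python3 - <<'E'
from h import *
P=[.5412,.2268,.0705]
delta(place(P,[-.065,0,.018+.0637+.17])[0]-[.0007,0,0],Rt(P[2]))
E
```

```text
time_s: 30.65
ee_pos: [0.6123, -0.1944, 0.1021]
tool_rot: [2.682, 0.0, 1.639]
wrist_force: [-5.4, -0.5, 4.8]
opening: 0.0113
finger_force: 59.0
time_s: 32.28
ee_pos: [0.5433, -0.1988, 0.2563]
tool_rot: [3.139, -0.0, 1.64]
wrist_force: [-0.5, 0.7, -1.6]
opening: 0.0113
finger_force: 59.1
turn [ 0.1 -0.  -0.1] | shift after turn cm [42.47 -3.78  0.46] | shift now [42.47 -3.86  0.46] pos [ 0.5433 -0.1988  0.2563] F [-0.5  0.7 -1.6] op 0.0113 t 32.275
```

```bash
python3 -m inch '[{"claw":-1,"x":2,"y":-0.2,"z":0,"rx":0,"ry":0,"rz":-0.1},{"claw":-1,"x":5,"y":-0.45,"z":0,"rx":0,"ry":0,"rz":0},{"claw":-1,"x":5,"y":-0.45,"z":0,"rx":0,"ry":0,"rz":0},{"claw":-1,"x":5,"y":-0.45,"z":0,"rx":0,"ry":0,"rz":0},{"claw":-1,"x":5,"y":-0.45,"z":0,"rx":0,"ry":0,"rz":0},{"claw":-1,"x":5,"y":-0.45,"z":0,"rx":0,"ry":0,"rz":0},{"claw":-1,"x":5,"y":-0.45,"z":0,"rx":0,"ry":0,"rz":0},{"claw":-1,"x":5,"y":-0.45,"z":0,"rx":0,"ry":0,"rz":0},{"claw":-1,"x":3.5,"y":-0.4,"z":0,"rx":0,"ry":0,"rz":0},{"claw":-1,"x":1.97,"y":-0.1,"z":0,"rx":0,"ry":0,"rz":0},{"claw":-1,"x":0,"y":0,"z":3,"rx":0,"ry":0,"rz":0},{"claw":-1,"x":0,"y":0,"z":5,"rx":0,"ry":0,"rz":0},{"claw":-1,"x":0,"y":0,"z":3,"rx":0,"ry":0,"rz":0},{"claw":-1,"x":0,"y":0,"z":0.5,"rx":0,"ry":0,"rz":0},{"claw":-1,"x":0,"y":0,"z":0,"rx":0,"ry":0,"rz":0},{"claw":-1,"x":0,"y":0,"z":0,"rx":0,"ry":0,"rz":0},{"claw":-1,"x":0,"y":0,"z":0,"rx":0,"ry":0,"rz":0}]';  python3 - <<'E'
from h import *
P=[.5412,.2268,.0705]
delta(place(P,[-.065,0,.018+.0637])[0]-[.0007,0,0],Rt(P[2]))
E
```

```text
time_s: 34.4
ee_pos: [0.4769, 0.2223, 0.1429]
tool_rot: [3.137, -0.0, 1.641]
wrist_force: [-0.5, 0.2, -1.6]
opening: 0.0112
finger_force: 58.9
turn [ 0.3 -0.  -0. ] | shift after turn cm [ 0.   -0.12  6.12] | shift now [ 0.   -0.15  6.12] pos [0.4769 0.2223 0.1429] F [-0.5  0.2 -1.6] op 0.0112 t 34.4
```

```bash
python3 -m inch '[{"claw":-1,"x":0,"y":-0.05,"z":0.4,"rx":0.1,"ry":0,"rz":0},{"claw":-1,"x":0,"y":0,"z":0.4,"rx":0,"ry":0,"rz":0},{"claw":-1,"x":0,"y":0,"z":0,"rx":0,"ry":0,"rz":0},{"claw":-1,"x":0,"y":0,"z":0,"rx":0,"ry":0,"rz":0}]';  python3 - <<'E'
from h import *
P=[.5412,.2268,.0705]
delta(place(P,[-.065,0,.018+.0637])[0]-[.0007,0,0],Rt(P[2]))
E
```

```text
time_s: 34.9
ee_pos: [0.4752, 0.2218, 0.1331]
tool_rot: [-3.141, 0.0, 1.641]
wrist_force: [-0.0, 0.6, -2.6]
opening: 0.0115
finger_force: 58.9
turn [-0.  0.  0.] | shift after turn cm [0.04 0.05 5.14] | shift now [0.04 0.06 5.14] pos [0.4752 0.2218 0.1331] F [-0.   0.6 -2.6] op 0.0115 t 34.9
```

```bash
python3 -m inch '[{"claw":-1,"x":0.04,"y":0.05,"z":0.3,"rx":0,"ry":0,"rz":0},{"claw":-1,"x":0,"y":0,"z":0.4,"rx":0,"ry":0,"rz":0},{"claw":-1,"x":0,"y":0,"z":0.4,"rx":0,"ry":0,"rz":0},{"claw":-1,"x":0,"y":0,"z":0.4,"rx":0,"ry":0,"rz":0},{"claw":-1,"x":0,"y":0,"z":0.3,"rx":0,"ry":0,"rz":0},{"claw":-1,"x":0,"y":0,"z":0,"rx":0,"ry":0,"rz":0}]'; python3 -m inch '[{"claw":-1,"x":0,"y":0,"z":0.5,"rx":0,"ry":0,"rz":0},{"claw":-1,"x":0,"y":0,"z":0.5,"rx":0,"ry":0,"rz":0},{"claw":-1,"x":0,"y":0,"z":0.5,"rx":0,"ry":0,"rz":0},{"claw":-1,"x":0,"y":0,"z":0.5,"rx":0,"ry":0,"rz":0},{"claw":-1,"x":0,"y":0,"z":0.4,"rx":0,"ry":0,"rz":0},{"claw":-1,"x":0,"y":0,"z":0.3,"rx":0,"ry":0,"rz":0},{"claw":-1,"x":0,"y":0,"z":0.1,"rx":0,"ry":0,"rz":0},{"claw":-1,"x":0,"y":0,"z":0.1,"rx":0,"ry":0,"rz":0},{"claw":-1,"x":0,"y":0,"z":0,"rx":0,"ry":0,"rz":0}]'
```

```text
time_s: 35.65
ee_pos: [0.4755, 0.2222, 0.1149]
tool_rot: [-3.141, 0.001, 1.641]
wrist_force: [0.2, -0.2, -1.5]
opening: 0.0114
finger_force: 58.9
time_s: 36.78
ee_pos: [0.4758, 0.2223, 0.0864]
tool_rot: [3.141, 0.0, 1.641]
wrist_force: [-0.5, -0.8, -1.8]
opening: 0.0115
finger_force: 59.0
```

```bash
python3 -m inch '[{"claw":-1,"x":0,"y":0,"z":0.1,"rx":0,"ry":0,"rz":0},{"claw":-1,"x":0,"y":0,"z":0.1,"rx":0,"ry":0,"rz":0},{"claw":-1,"x":0,"y":0,"z":0.1,"rx":0,"ry":0,"rz":0},{"claw":-1,"x":0,"y":0,"z":0.1,"rx":0,"ry":0,"rz":0},{"claw":-1,"x":0,"y":0,"z":0,"rx":0,"ry":0,"rz":0}]'; python3 -m inch '[{"claw":-1,"x":0,"y":0,"z":0.1,"rx":0,"ry":0,"rz":0},{"claw":-1,"x":0,"y":0,"z":0.1,"rx":0,"ry":0,"rz":0},{"claw":-1,"x":0,"y":0,"z":0,"rx":0,"ry":0,"rz":0}]'
```

```text
time_s: 37.4
ee_pos: [0.4756, 0.2222, 0.0822]
tool_rot: [-3.141, 0.0, 1.641]
wrist_force: [0.6, 0.1, -0.5]
opening: 0.0111
finger_force: 59.0
time_s: 37.78
ee_pos: [0.476, 0.2223, 0.0815]
tool_rot: [3.141, 0.0, 1.641]
wrist_force: [-2.2, -0.6, 6.6]
opening: 0.0109
finger_force: 60.2
```

Seated. Release, retreat, and view from above to check.

```bash
python3 -m inch '[{"claw":-1,"x":0,"y":0,"z":-0.13,"rx":0,"ry":0,"rz":0},{"claw":-0.7,"x":0,"y":0,"z":0,"rx":0,"ry":0,"rz":0},{"claw":-0.6,"x":0,"y":0,"z":0,"rx":0,"ry":0,"rz":0},{"claw":-0.4,"x":0,"y":0,"z":0,"rx":0,"ry":0,"rz":0},{"claw":-0.3,"x":0,"y":0,"z":0,"rx":0,"ry":0,"rz":0},{"claw":-0.3,"x":0,"y":0,"z":-1,"rx":0,"ry":0,"rz":0},{"claw":-0.3,"x":0,"y":0,"z":-3,"rx":0,"ry":0,"rz":0},{"claw":0,"x":0,"y":0,"z":-5,"rx":0,"ry":0,"rz":0},{"claw":0,"x":0,"y":0,"z":-6,"rx":0,"ry":0,"rz":0},{"claw":0,"x":0,"y":0,"z":-6,"rx":0,"ry":0,"rz":0},{"claw":0,"x":-2.5,"y":3,"z":-4,"rx":0,"ry":0,"rz":0},{"claw":0,"x":-2.5,"y":3,"z":-1,"rx":0,"ry":0,"rz":0},{"claw":0,"x":0,"y":0,"z":0,"rx":0,"ry":0,"rz":0},{"claw":0,"x":0,"y":0,"z":0,"rx":0,"ry":0,"rz":0}]'; python3 - <<'E'
from h import *
from cell import ctrl
w=ctrl.snapshot("wrist");s=ctrl.snapshot("side");c=ctrl.snapshot("scene")
P=[.5412,.2268,.0705]
for x,wd,h in((.065,.13,.14),(0,.108,.118),(-.065,.086,.096)):
    print(proj(w,place(P,[[x,a*wd/2,.018+h] for a in(1,-1)])).round(1).tolist())
z=lambda i,a,b,k:cv2.resize(i["image"][a[0]:a[1],b[0]:b[1]],k,interpolation=2)
L=np.vstack([z(s,(120,225),(285,425),(400,300)),z(c,(110,228),(235,392),(400,300))])
o=np.hstack([z(w,(20,230),(200,440),(400,400)),L[:400]]);o=np.vstack([o,np.hstack([np.zeros((200,400,3),np.uint8),L[400:]])])
cv2.imwrite("pics/f.png",o[:,:,::-1])
E
```

```text
time_s: 39.52
ee_pos: [0.5385, 0.1767, 0.3415]
tool_rot: [-3.14, 0.0, 1.641]
wrist_force: [-0.2, -0.2, -0.9]
opening: 0.0425
finger_force: 0.0
[[396.5, 50.2], [389.9, 187.7]]
[[325.3, 65.2], [325.0, 172.7]]
[[263.5, 78.8], [266.5, 159.3]]
```

View pics/f.png

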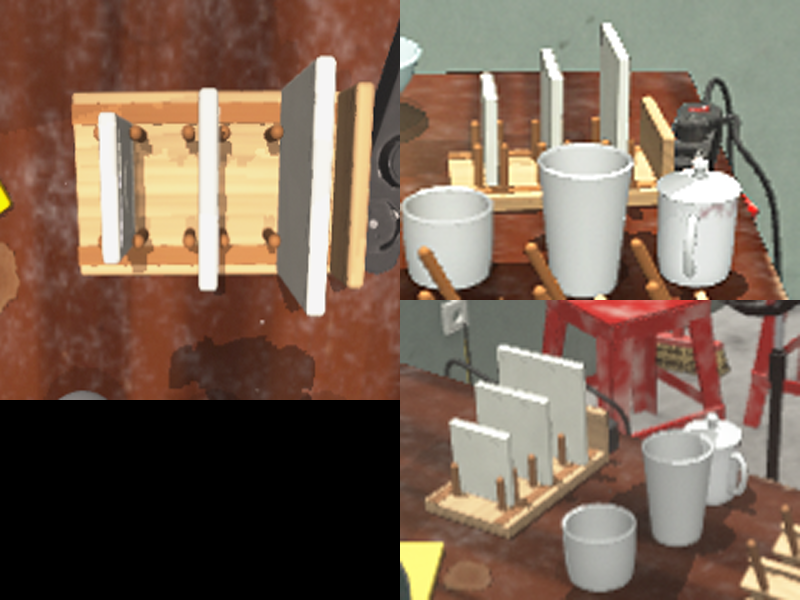

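The final view shows all three plaques upright in their slots: large by the end board at wrist pixel (392,118), medium in the middle at (325,119), small at the open end at (265,119). They are centred to about 1 mm, and the cup, mug and jar stand untouched. Handing in.

```bash
python3 -c "
from cell import ctrl
print(ctrl.close_job())"
```

```text
the job is handed in; nothing more can be done
None
```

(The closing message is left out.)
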